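# Probe the charger contacts, then unlatch the battery pack and hold it up

### The job

Check the charger before taking its battery: take the test probe out of its block and, with its tip, press down first the round and then the square contact on the charger. Put the probe back in its block and let go of it, then pinch the two side catches of the battery pack together, lift the pack straight up well clear of the charger (about 10 cm) and finish holding it there, level, by its pinched catches. Leave the other things on the bench alone.

Things in the scene. Friction and masses are not known exactly. Their poses are not given: they have to be found in the camera images.
- charger: Fixed grey charger 172 (x) by 96 mm (y), top 32 mm above the bench, turned up to 35 degrees. Origin on the bench under the centre of the battery well, z up; it reaches from x -62 to +110 mm. The pack stands in the well (floor 8 mm above the bench, 24 mm deep, 2 mm play all round). The end away from the robot, x 50 to 110, is a flat apron with the two contacts.
- round_top (a point): Centre of the top of the round brass contact (20 mm diameter), standing 8 mm proud of the charger's apron, at x +82, y +26, z 40 mm in the charger's frame. It moves down with the contact.
- stud_round (a joint): Travel of the round contact: 0 up, 0.005 m fully pressed. Sprung: starts to move at about 1.2 N, fully down at 4.2 N, springs back. It counts as tested when the tip holds it more than 2.5 mm down for 0.2 s.
- square_top (a point): Centre of the top of the square brass contact (19 by 19 mm), standing 8 mm proud of the apron, at x +82, y -26, z 40 mm in the charger's frame. It moves down with the contact.
- stud_square (a joint): Travel of the square contact, same spring and travel as the round one.
- holder: Fixed wooden block 64 x 64 mm, 80 mm high, upright hole of 24 mm diameter through its centre. Origin on the bench under its centre.
- probe: Loose test probe, 90 g, 132 mm long, hanging upright in the block by its collar. Origin at the point of its tip, z up along it; seated 10 mm above the bench. Steel tip 6 mm diameter (z 0-20), cone to a 16 mm shaft (z 34-70), black collar 36 mm diameter (z 70-78) resting on the block's top, round grey grip 24 mm diameter (z 78-132) to hold it by.
- probe_tip (a point): Point of the probe's tip, the same point as the probe's origin.
- pack: Cordless-tool battery pack, 104 long (x), 50 wide (y), 75 mm high, 0.35-0.6 kg. Origin: centre of its underside; axes as the charger's; seated 8 mm above the bench. Foot 96 x 40 mm (z 0-30), head above. A sprung catch on each long side; over both pads 64 mm, 52 mm when pushed in. A steel nose under each hooks beneath the well's lip: the pack cannot lift until both are in.
- catch_left_pad (a point): Centre of the outer face of the ridged grey catch pad on the pack's +y side: (0, 32, 56) mm in the pack's frame when not pressed. Pad 34 mm long (x), 26 mm high (z 43-69 of the pack), standing 7 mm out of the pack's side.
- catch_right_pad (a point): The same for the pad on the -y side: (0, -32, 56) mm when not pressed.
- catch_left (a joint): How far the +y catch is pushed in towards the pack: 0 out, 0.006 m fully in. The nose leaves the lip at about 3.5 mm. Spring 1.8 N at 0 to 5.4 N at 6 mm.
- catch_right (a joint): The same for the -y catch.
- spare_pack: Bystander: small loose battery pack lying on the bench, 66 x 48 x 44 mm, origin at the centre of its underside.
- screw_jar: Bystander: clear jar with a steel cap, 60 mm diameter, 85 mm high, origin at the centre of its underside.
- screwdriver: Bystander: screwdriver lying on the bench, about 200 mm long.
There are look-alikes about, which are no part of the job. What is shaped like the pack but blue or purple is not meant.

How it is judged:
By the outcome, as a careful person would: the job done as asked, in the order asked, and still so for the second after the job is handed in, while the arm keeps its last pose, push and grip.
It also fails if it takes over 61 s, if anything falls off the work surface, if the arm or the gripper's body presses on something with over 40 N, if the wrist force passes 120 N, or if a joint passes its speed limit or range.

### The arm

A 6-joint arm with a two-finger parallel gripper is mounted at the origin on the work surface. World frame = base frame: x ahead of the robot, y to its left, z up, the work surface at z = 0. Lengths are in m, angles in degrees, forces in N, time in s.
With the tool pointing down it reaches from about 0.4 to 0.825 m from the base axis. Payload 7 kg.
Tool frame: the origin (TCP) lies where the fingers leave the gripper's body, on its centre line; the fingertips stand 66 mm ahead of it and the grasp point (between the pads) lies 47 mm ahead of it; z points along the fingers, y is the direction in which the jaws open and shut (so a half turn about z gives the same grasp; the last joint's range is limited). The gripper opens to 88 mm and grips with 3 to 60 N. Pads are 19 mm wide; open, the fingers measure 130 mm over their backs; the gripper's body (78 mm by 193 mm) begins 47 mm behind the grasp point.
Start: joints at [-55.858, 20.546, 0.682, 0, -70.136, -16.507], TCP at [0.204, -0.643, 0.292] pointing down, gripper open.
Joint ranges: [-176.03, 176.03], [-82.01, 121.73], [-58.28, 71.71], [-173.87, 95.51], [-174.79, -0.11], [-173.66, 173.66]. Speed limits (degrees/s): [136.94, 136.94, 172.46, 180, 180, 180].

### API

Orientations are given as [roll, pitch, yaw] about the fixed x, y, z axes, in that order (R = Rz(yaw) Ry(pitch) Rx(roll)).
In Python, from plant import get_obs, snapshot, close_job gives the robot as it stands.
- The arm moves only by the tool play_rows, never from a script. Its argument "series" is a list of rows, each a list of 5 numbers: the opening in per cent of the stroke, from 0 (shut) to 100 (fully open), then the shift along the tool's x, y, z in m, then the turn about the tool's z in degrees. In form: [[jaw, dx, dy, dz, spin], ...]. A call has 1 to 10 rows; each row is the pose to reach, as a shift and turn from the pose commanded when the call began, along the tool's axes at that moment; what a row does not reach only later rows make up. A row lasts 1/10 s, in which the tool goes at most 50 mm and 8.59 degrees, less where a joint would pass 70% of its speed; a pose out of reach is approached as far as the arm can. A call with a gripper value outside its range is refused whole. The fingers move at their own pace and stop on an object; the grip force is fixed at half the most. Time passes only in rows, so rows that repeat a pose let the fingers close. It gives the time, the measured TCP pose, the force and the opening at its end, in the units of the state.
- get_obs(): the state, without advancing time (a new reading comes with each control period).
- snapshot(name): name is "scene" or "top"; returns a dict with "frame" (480x640x3 uint8, red, green, blue), "z_map" (480x640 float32, m along the optical axis (not along the pixel's ray), 0 where there is no reading), "mtx" (3x3 intrinsics, pixels), "camera_from_world" (4x4, takes a point from world to camera coordinates). Camera axes: x right, y up, looking along -z (the intrinsics and any distortion apply to the point x, -y, -z); pixel columns grow to the right and rows downward; lengths in m; the calibration is good to about 2 mm. A picture is of the moment at which its call begins.
- close_job(): hands the job in, once; it reports no verdict.
The state is a dict: "clock": time; "joint_pos": joint angles; "qvel": joint speeds; "tau": joint torques, N m; "tool_pos": TCP position; "orientation": TCP orientation; "force": force on the tool from outside, world axes, zero at the start; "moment": the same for the moment, N m; "opening": finger opening in m.
Only numpy, scipy, OpenCV 4.12 (cv2) and the standard library are available. Lean on these libraries where they do the work, as an engineer would, in place of code of your own. Each camera call takes 0.05 s, during which the arm holds its last target.

## Working session

There is one attempt and no reset: what is moved stays moved. The work goes in short steps, Python scripts to look and compute and a tool call to move; the robot and the scene stay as the last step left them, time stands still between calls to the robot, and variables do not carry over. Pictures are saved under pics/ and viewed, and the job is handed in when it is done.

Besides the shell and the picture viewer there is one more tool, called after "Call:" as a command line: name --pt "numbers of a row" for each row, then --argument value for the rest. play_rows: Moves the arm, as the interface text tells. Its arguments: {"type":"object","properties":{"series":{"type":"array"}},"required":["series"]}

```bash
mkdir -p pics; ls; cat > h.py <<'E'
import numpy as np,cv2
from plant import get_obs,snapshot
def snap(n,f):
    s=snapshot(n); cv2.imwrite(f'pics/{f}.png',s['frame'][:,:,::-1]); np.savez(f'pics/{f}.npz',**s); return s
def cloud(s):
    K=s['mtx'];T=np.linalg.inv(s['camera_from_world']);z=s['z_map']
    v,u=np.mgrid[0:480,0:640]
    X=(u-K[0,2])/K[0,0]*z;Y=(v-K[1,2])/K[1,1]*z
    P=np.stack([X,-Y,-z,np.ones_like(z)],-1)@T.T
    P=P[...,:3];P[z==0]=np.nan
    return P
def ray(s,u,v,h):
    K=s['mtx'];T=np.linalg.inv(s['camera_from_world'])
    d=T[:3,:3]@np.array([(u-K[0,2])/K[0,0],-(v-K[1,2])/K[1,1],-1]);o=T[:3,3]
    return o+d*(h-o[2])/d[2]
E
python3 - <<'E'
from h import *
np.set_printoptions(precision=4,suppress=True)
print(get_obs())
for n in('scene','top'):
    s=snap(n,n+'0');print(s['mtx'],s['camera_from_world'],{k:getattr(v,'shape',v) for k,v in s.items()})
E
```

```text
pics
{'clock': 0.0, 'joint_pos': array([-55.8577,  20.5916,   0.6317,  -0.0207, -70.1372, -16.5057]), 'qvel': array([-0.0791,  0.1247,  0.0047,  0.1117, -0.049 ,  0.0246]), 'tau': array([  0.0015, -58.2712,  29.3055,   6.9972,   0.0068,  -0.0001]), 'tool_pos': array([ 0.2044, -0.6429,  0.2912]), 'orientation': array([ 179.9013,   -0.0089, -162.3704]), 'force': array([0.4146, 0.6449, 0.4335]), 'moment': array([-0.0175, -0.0601,  0.0258]), 'opening': 0.08739292645568399}
[[473.1212   0.     316.5877]
 [  0.     473.1212 239.4762]
 [  0.       0.       1.    ]] [[-0.6783  0.7347 -0.0091  0.3393]
 [-0.5431 -0.493   0.6797  0.2177]
 [ 0.4949  0.466   0.7334 -1.2715]
 [ 0.      0.      0.      1.    ]] {'frame': (480, 640, 3), 'z_map': (480, 640), 'mtx': (3, 3), 'camera_from_world': (4, 4)}
[[472.8354   0.     318.3637]
 [  0.     472.8354 237.9696]
 [  0.       0.       1.    ]] [[ 0.0007 -0.9998  0.0212  0.0002]
 [ 0.9865  0.0042  0.1639 -0.5137]
 [-0.1639  0.0207  0.9863 -0.9029]
 [ 0.      0.      0.      1.    ]] {'frame': (480, 640, 3), 'z_map': (480, 640), 'mtx': (3, 3), 'camera_from_world': (4, 4)}
```

View pics/scene0.png

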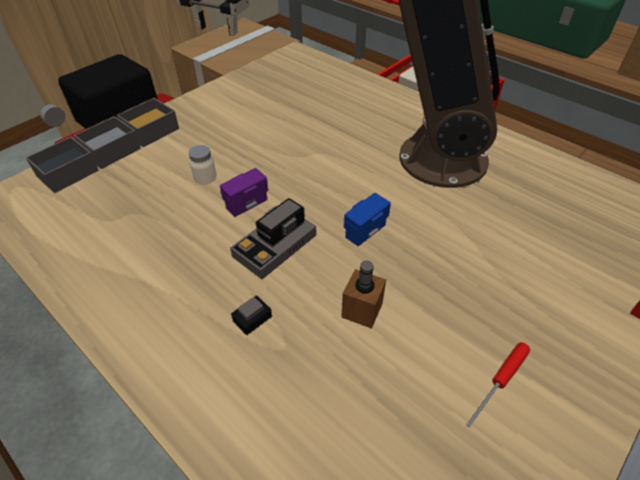

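View pics/top0.png

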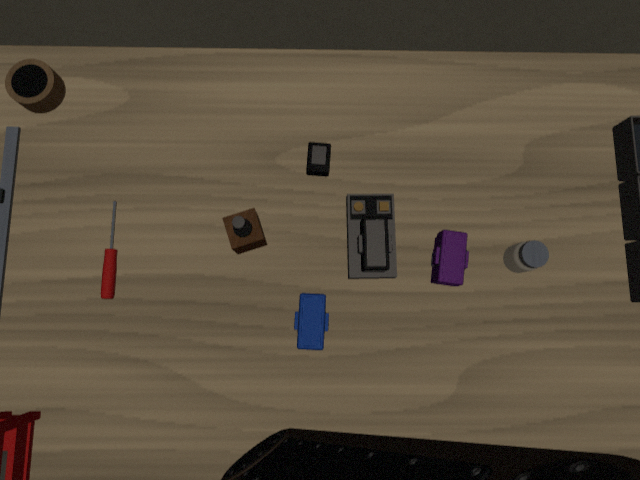

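The scene view shows the charger with the black pack at about (275,237), the probe in its block at (364,285), and blue and purple look-alikes. In the top view the charger is at (371,236), its contacts at (359,206) and (384,206), and the probe grip at (239,221). Next I'll measure.

```bash
python3 - <<'E'
from h import *
np.set_printoptions(precision=4,suppress=True)
s=dict(np.load('pics/top0.npz'));c=dict(np.load('pics/scene0.npz'))
P=cloud(s);Q=cloud(c)
t=cv2.resize(s['frame'][130:300,210:410,::-1],None,fx=4,fy=4,interpolation=cv2.INTER_CUBIC)
t=cv2.convertScaleAbs(t[:600],alpha=1.8);cv2.imwrite('pics/topz.png',t)
t=cv2.resize(c['frame'][185:335,220:400,::-1],None,fx=4,fy=4,interpolation=cv2.INTER_CUBIC);cv2.imwrite('pics/scz.png',t)
for n,A,px in(('top',P,[(359,206),(384,206),(375,243),(351,235),(353,270),(390,270),(300,270),(239,221),(256,240)]),('sc',Q,[(247,244),(263,257),(280,215),(366,267),(320,300)])):
    for u,v in px: print(n,u,v,A[v-1:v+2,u-1:u+2].reshape(-1,3).mean(0))
# height-banded points
def rect(A,m):
    p=A[m][:,:2].astype(np.float32);r=cv2.minAreaRect(p*1000);return r,len(p)
for n,A in(('top',P),('sc',Q)):
    z=A[...,2];roi=(A[...,0]>.4)&(A[...,0]<.72)&(A[...,1]<.0)&(A[...,1]>-.19)
    print(n,'charger',rect(A,roi&(z>.024)&(z<.038)))
    print(n,'packtop',rect(A,roi&(z>.076)&(z<.09)))
    roi=(A[...,0]>.4)&(A[...,0]<.72)&(A[...,1]>.08)&(A[...,1]<.3)
    print(n,'block',rect(A,roi&(z>.074)&(z<.084)))
    m=roi&(z>.134);print(n,'grip',A[m].mean(0),rect(A,m))
E
```

```text
top 359 206 [ 0.5801 -0.081   0.0405]
top 384 206 [ 0.5804 -0.1319  0.0406]
top 375 243 [ 0.4975 -0.106   0.0838]
top 351 235 [ 0.5218 -0.0649  0.032 ]
top 353 270 [ 0.4506 -0.0681  0.0328]
top 390 270 [ 0.4509 -0.1424  0.0323]
top 300 270 [0.4535 0.0385 0.0003]
top 239 221 [0.5271 0.1455 0.143 ]
top 256 240 [0.5033 0.1217 0.078 ]
sc 247 244 [ 0.5823 -0.1266  0.0389]
sc 263 257 [ 0.5841 -0.0745  0.0384]
sc 280 215 [nan nan nan]
sc 366 267 [0.5311 0.1491 0.1406]
sc 320 300 [ 0.564   0.0683 -0.001 ]
top charger (((582.512939453125, -89.93878936767578), (311.2333068847656, 134.3838348388672), 15.456155776977539), 2368)
top packtop (((463.63580322265625, -87.14823913574219), (90.6473617553711, 193.23519897460938), 61.26882553100586), 1498)
top block (((527.3862915039062, 147.49932861328125), (64.64580535888672, 63.994503021240234), 18.494630813598633), 778)
top grip [0.5264 0.1467 0.142 ] (((526.9464721679688, 146.99005126953125), (22.005659103393555, 23.092836380004883), 48.28611373901367), 148)
sc charger (((560.4676513671875, -78.5341796875), (319.8188171386719, 155.6089324951172), 0.3964473605155945), 1698)
sc packtop (((500.0220031738281, -106.48214721679688), (105.04692077636719, 64.1084976196289), 0.08048015832901001), 860)
sc block (((527.0521240234375, 146.66079711914062), (66.60057830810547, 65.31917572021484), 19.151607513427734), 707)
sc grip [0.5289 0.1482 0.14  ] (((528.1318359375, 147.0193634033203), (24.15357780456543, 22.417776107788086), 62.230865478515625), 138)
```

View pics/topz.png

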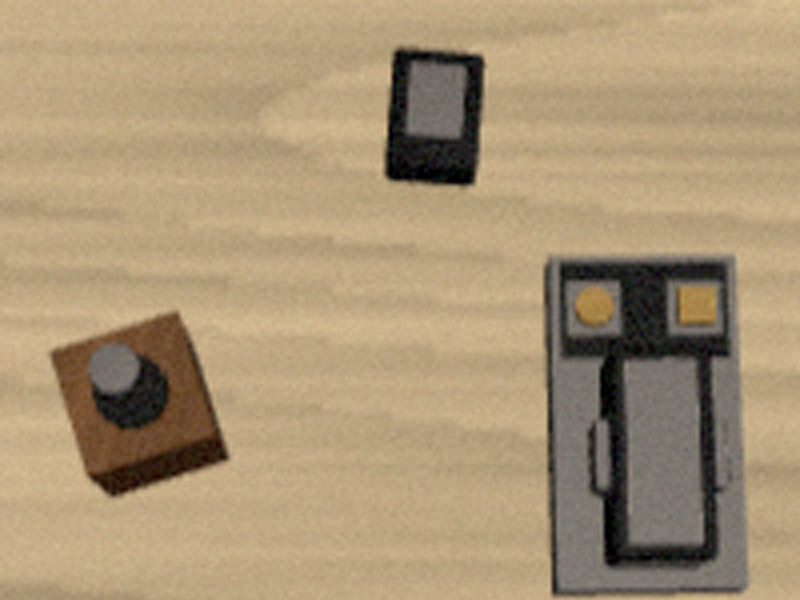

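View pics/scz.png

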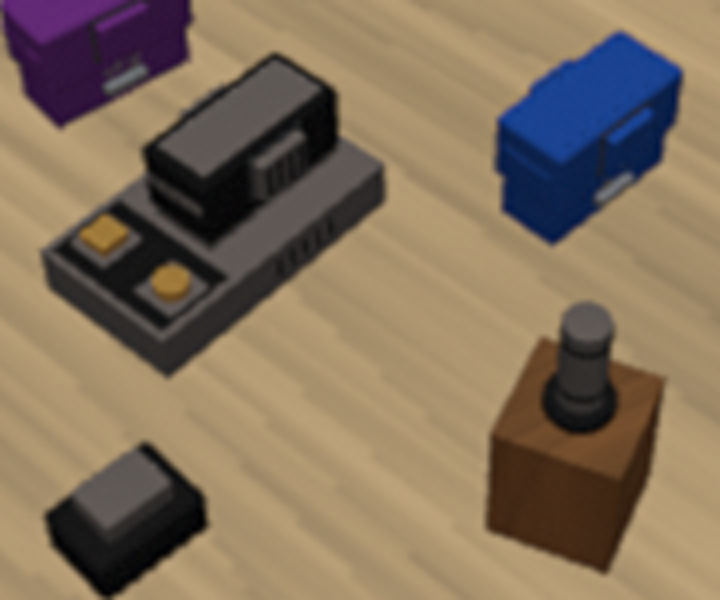

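```bash
python3 - <<'E'
from h import *
np.set_printoptions(precision=4,suppress=True)
for f in('top0','scene0'):
    s=dict(np.load(f'pics/{f}.npz'));A=cloud(s);z=A[...,2]
    hsv=cv2.cvtColor(s['frame'],cv2.COLOR_RGB2HSV)
    roi=(A[...,0]>.4)&(A[...,0]<.62)&(A[...,1]<-.05)&(A[...,1]>-.16)
    m=roi&(hsv[...,1]>110)&(z>.03)&(z<.05)
    n,l,st,ce=cv2.connectedComponentsWithStats(m.astype(np.uint8))
    for i in range(1,n):
        if st[i,4]>30: print(f,'brass',st[i],ray(s,*ce[i],.040),A[l==i].mean(0))
    p=A[roi&(z>.078)&(z<.09)]; r=cv2.minAreaRect((p[:,:2]*1000).astype(np.float32));print('pack',r,np.median(p[:,2]))
    p=A[roi&(z>.027)&(z<.036)];print('charger',cv2.minAreaRect((p[:,:2]*1000).astype(np.float32)))
    roi=(A[...,0]>.4)&(A[...,0]<.72)&(A[...,1]>.08)&(A[...,1]<.3)
    m=roi&(z>.136);v,u=np.nonzero(m);print('grip',ray(s,u.mean(),v.mean(),.142))
E
```

```text
top0 brass [354 202   9   9  71] [ 0.58  -0.079  0.04 ] [ 0.58   -0.079   0.0399]
top0 brass [379 202  10   9  88] [ 0.5804 -0.1308  0.04  ] [ 0.5804 -0.1308  0.0399]
pack ((499.45343017578125, -106.7585220336914), (61.917537689208984, 103.51402282714844), 89.66706085205078) 0.08328816700821634
charger ((523.8045043945312, -106.58583068847656), (172.58131408691406, 96.52825164794922), 0.8457638025283813)
grip [0.5267 0.1469 0.142 ]
scene0 brass [240 238  12  11  81] [ 0.583  -0.1295  0.04  ] [ 0.5815 -0.1317  0.0372]
scene0 brass [258 251  10  10  75] [ 0.5823 -0.0786  0.04  ] [ 0.5809 -0.0805  0.0373]
pack ((500.3028259277344, -104.34616088867188), (60.43178939819336, 104.48487091064453), 88.31385803222656) 0.0819198871534701
charger ((523.4984741210938, -107.0706787109375), (174.20851135253906, 100.155029296875), 1.291351079940796)
grip [0.5297 0.1486 0.142 ]
```

```bash
cat > go.py <<'E'
import sys
from h import *
from scipy.spatial.transform import Rotation as R
# go x y z [yaw]: shift from measured pose in tool axes
o=get_obs();M=R.from_euler('xyz',o['orientation'],degrees=True).as_matrix()
a=[float(x) for x in sys.argv[1:]]
print('t',o['clock'],'pos',o['tool_pos'].round(4),'rpy',o['orientation'].round(2),'F',o['force'].round(2),'open',round(o['opening'],4))
for i in range(0,len(a),4):
    d=M.T@(np.array(a[i:i+3])-o['tool_pos'])
    print('shift',d.round(4),'spin',round((o['orientation'][2]-a[i+3]+90)%180-90,2))
E
python3 go.py .48 -.3 .29 180.7 .528 .1475 .29 180.7
```

```text
t 0.1 pos [ 0.2044 -0.643   0.2913] rpy [ 1.7992e+02 -1.0000e-02 -1.6237e+02] F [-0.49 -0.29 -1.03] open 0.0875
shift [-0.3666  0.2434  0.0016] spin 16.93
shift [-0.5478  0.6553  0.0022] spin 16.93
```

Call:
play_rows --pt "100 -0.04 0.027 0 3" --pt "100 -0.08 0.054 0 6" --pt "100 -0.12 0.08 0 9" --pt "100 -0.16 0.107 0 12" --pt "100 -0.2 0.133 0 15" --pt "100 -0.24 0.16 0 16.9" --pt "100 -0.28 0.187 0 16.9" --pt "100 -0.32 0.213 0 16.9" --pt "100 -0.366 0.243 0 16.9" --pt "100 -0.38 0.275 0 16.9"

```text
clock: 1.1
tool_pos: [0.4856, -0.2641, 0.2915]
orientation: [-180.0, -0.0, -179.2]
force: [0.4, 0.1, -0.4]
opening: 0.0876
```

```bash
python3 go.py .528 .1475 .29 180.7
```

```text
t 1.1 pos [ 0.4856 -0.2641  0.2915] rpy [-1.7999e+02 -3.0000e-02 -1.7921e+02] F [ 0.42  0.07 -0.38] open 0.0876
shift [-0.0481  0.411   0.0014] spin 0.09
```

Call:
play_rows --pt "100 -0.005 0.045 0 0" --pt "100 -0.011 0.09 0 0" --pt "100 -0.017 0.135 0 0" --pt "100 -0.022 0.18 0 0" --pt "100 -0.027 0.225 0 0" --pt "100 -0.032 0.27 0 0" --pt "100 -0.037 0.315 0 0" --pt "100 -0.042 0.36 0 0" --pt "100 -0.046 0.395 0 0" --pt "100 -0.048 0.411 0 0"

```text
clock: 2.1
tool_pos: [0.526, 0.1482, 0.2917]
orientation: [-180.0, -0.0, -179.1]
force: [0.5, -0.9, 0.2]
opening: 0.0878
```

```bash
python3 go.py .528 .1475 .163 180.7; python3 - <<'E'
from h import *
for n in('scene','top'): snap(n,n+'1')
a=cv2.imread('pics/scene1.png')[130:330,250:490];cv2.imwrite('pics/s1z.png',cv2.resize(a,None,fx=3,fy=3))
E
```

```text
t 2.1 pos [0.526  0.1482 0.2917] rpy [-1.8000e+02 -3.0000e-02 -1.7914e+02] F [ 0.53 -0.95  0.19] open 0.0878
shift [-0.0021 -0.0007  0.1287] spin 0.16
```

View pics/s1z.png

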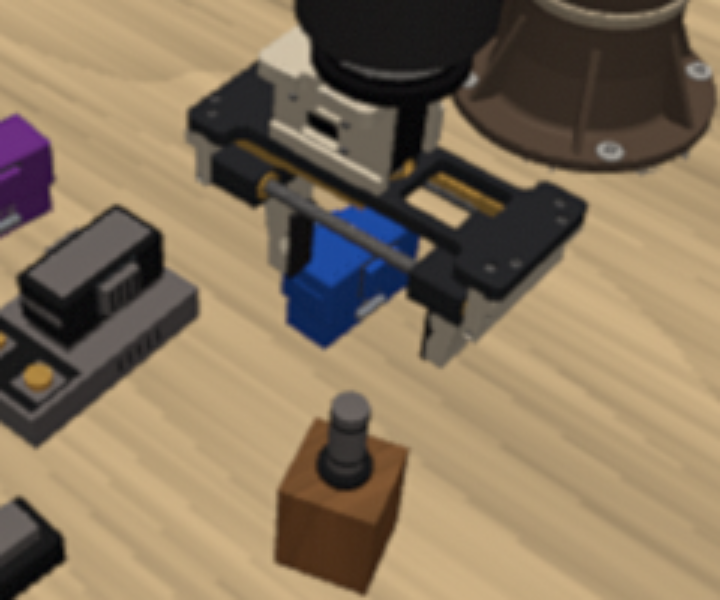

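The gripper is above the probe, with its jaws along y. Next it descends.

Call:
play_rows --pt "100 -0.002 -0.001 0.03 0" --pt "100 -0.002 -0.001 0.06 0" --pt "100 -0.002 -0.001 0.09 0" --pt "100 -0.002 -0.001 0.11 0" --pt "100 -0.002 -0.001 0.12 0" --pt "100 -0.002 -0.001 0.128 0" --pt "100 -0.002 -0.001 0.128 0" --pt "60 -0.002 -0.001 0.128 0" --pt "40 -0.002 -0.001 0.128 0"

```text
clock: 3.1
tool_pos: [0.5285, 0.1448, 0.1652]
orientation: [180.0, 0.1, -179.3]
force: [-0.1, 0.2, 0.4]
opening: 0.0771
```

```bash
python3 go.py .528 .1475 .163 180.7; python3 - <<'E'
from h import *
for n in('scene','top'): snap(n,n+'2')
a=cv2.imread('pics/scene2.png')[180:350,270:460];b=cv2.imread('pics/top2.png')[150:320,170:360];cv2.imwrite('pics/s2z.png',cv2.resize(np.hstack([a,cv2.convertScaleAbs(b,alpha=2)]),None,fx=2.1,fy=2.1))
E
```

```text
t 3.1 pos [0.5285 0.1448 0.1652] rpy [ 1.7995e+02  9.0000e-02 -1.7926e+02] F [-0.14  0.2   0.44] open 0.0771
shift [0.0005 0.0027 0.0022] spin 0.04
```

View pics/s2z.png

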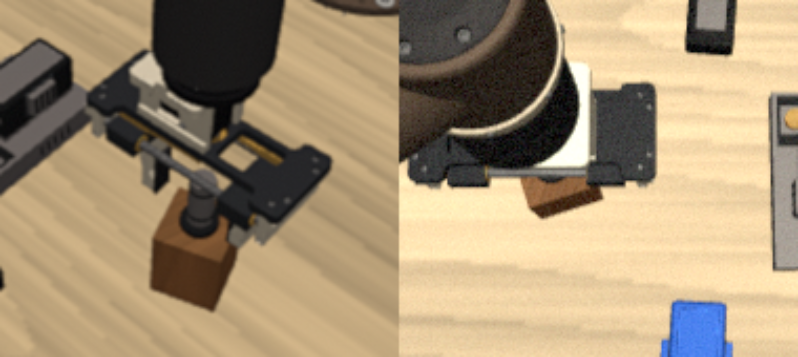

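The fingers straddle the grip. I'll centre y by 3 mm and close.

Call:
play_rows --pt "50 0 0.002 0.002 0" --pt "30 0 0.003 0.002 0" --pt "15 0 0.003 0.002 0" --pt "0 0 0.003 0.002 0" --pt "0 0 0.003 0.002 0" --pt "0 0 0.003 0.002 0" --pt "0 0 0.003 0.002 0" --pt "0 0 0.003 0.002 0" --pt "0 0 0.003 0.002 0" --pt "0 0 0.003 0.002 0"

```text
clock: 4.2
tool_pos: [0.528, 0.1475, 0.1621]
orientation: [-180.0, -0.0, -179.3]
force: [0.4, -0.7, 0.4]
opening: 0.0235
```

```bash
python3 go.py .528 .1475 .273 180.7
```

```text
t 4.2 pos [0.528  0.1475 0.1621] rpy [-180.     -0.   -179.26] F [ 0.4  -0.72  0.37] open 0.0235
shift [-0.     -0.     -0.1109] spin 0.04
```

Call:
play_rows --pt "0 0 0 -0.01 0" --pt "0 0 0 -0.03 0" --pt "0 0 0 -0.06 0" --pt "0 0 0 -0.09 0" --pt "0 0 0 -0.11 0" --pt "0 0 0 -0.12 0" --pt "0 0 0 -0.12 0" --pt "0 0 0 -0.12 0"

```text
clock: 5.0
tool_pos: [0.5275, 0.1474, 0.2814]
orientation: [-180.0, -0.1, -179.3]
force: [-0.1, 1.0, -2.3]
opening: 0.0238
```

```bash
python3 go.py .581 -.0795 .282 180.7;  python3 - <<'E'
from h import *
for n in('scene','top'): snap(n,n+'3')
a=cv2.imread('pics/scene3.png')[100:340,250:510];cv2.imwrite('pics/s3z.png',cv2.resize(a,None,fx=2.5,fy=2.5))
E
```

```text
t 5.0 pos [0.5275 0.1474 0.2814] rpy [-1.7999e+02 -6.0000e-02 -1.7928e+02] F [-0.1   1.   -2.28] open 0.0238
shift [-0.0506 -0.2276 -0.0007] spin 0.02
```

View pics/s3z.png

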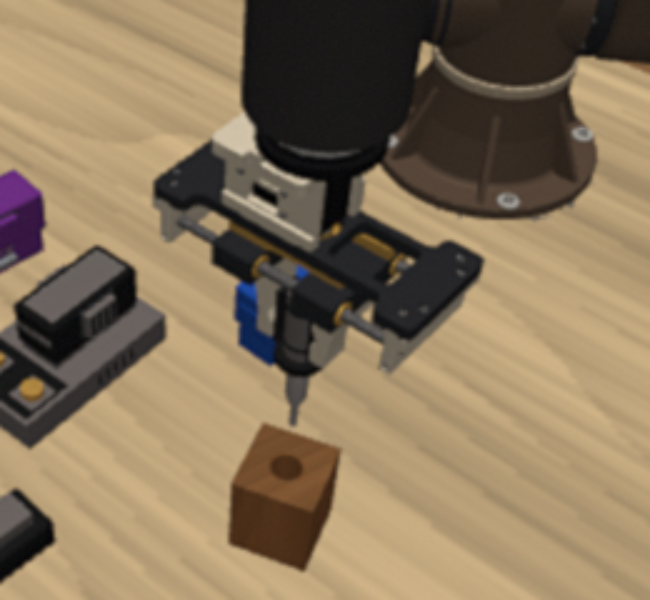

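The probe is out and upright, and the hole is empty. Next I move over the round contact.

Call:
play_rows --pt "0 -0.008 -0.035 0 0" --pt "0 -0.016 -0.07 0 0" --pt "0 -0.025 -0.11 0 0" --pt "0 -0.034 -0.15 0 0" --pt "0 -0.042 -0.19 0 0" --pt "0 -0.047 -0.212 0 0" --pt "0 -0.05 -0.225 0 0" --pt "0 -0.0506 -0.2276 0 0" --pt "0 -0.0506 -0.2276 0.03 0" --pt "0 -0.0506 -0.2276 0.05 0"

```text
clock: 6.1
tool_pos: [0.581, -0.0787, 0.2306]
orientation: [180.0, -0.0, -179.3]
force: [-0.5, 0.5, -1.3]
opening: 0.0237
```

Call:
play_rows --pt "0 0 0 0.01 0" --pt "0 0 0 0.02 0" --pt "0 0 0 0.023 0" --pt "0 0 0 0.023 0"

```text
clock: 6.5
tool_pos: [0.5817, -0.0791, 0.2092]
orientation: [-180.0, -0.0, -179.2]
force: [-0.6, -0.2, -0.5]
opening: 0.0234
```

```bash
python3 go.py .581 -.0795 .188 180.7;  python3 - <<'E'
from h import *
for n in('scene','top'): snap(n,n+'4')
a=cv2.imread('pics/scene4.png')[190:290,210:330];cv2.imwrite('pics/s4z.png',cv2.resize(a,None,fx=6,fy=6,interpolation=cv2.INTER_CUBIC))
E
```

```text
t 6.5 pos [ 0.5817 -0.0791  0.2092] rpy [-179.99   -0.   -179.23] F [-0.61 -0.2  -0.52] open 0.0234
shift [ 0.0007 -0.0004  0.0212] spin 0.07
```

View pics/s4z.png

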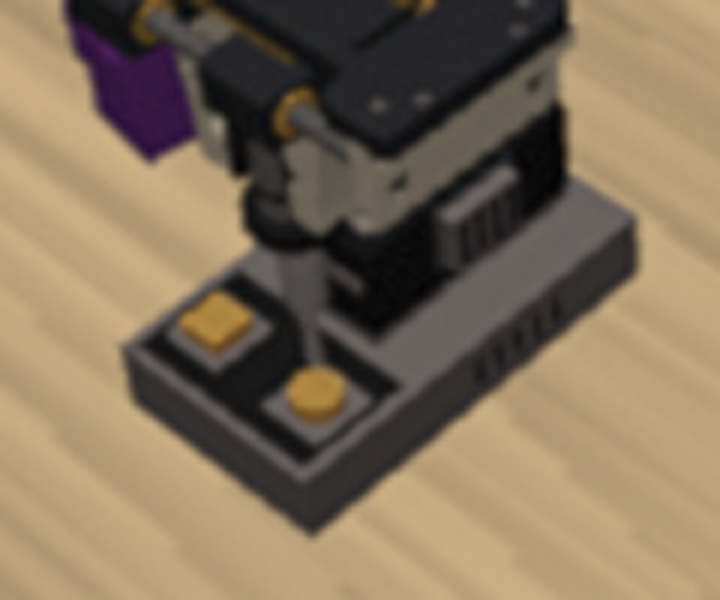

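```bash
python3 - <<'E'
from h import *
s=dict(np.load('pics/scene4.npz'))
def pr(p):
    c=s['camera_from_world']@np.r_[p,1];K=s['mtx'];return K[0,0]*c[0]/-c[2]+K[0,2],K[1,1]*-c[1]/-c[2]+K[1,2]
for p in([.5817,-.0791,.0572],[.5817,-.0791,.04],[.581,-.0795,.04],[.583,-.0785,.04]):
    u,v=pr(p);print(p,u,v,'zoom',(u-210)*6+3,(v-190)*6+3)
E
```

```text
[0.5817, -0.0791, 0.0572] 261.4991424308879 249.29517935446077 zoom 311.9948545853274 358.7710761267646
[0.5817, -0.0791, 0.04] 262.27510013598703 254.75108924347782 zoom 316.6506008159222 391.5065354608669
[0.581, -0.0795, 0.04] 262.3906158411131 254.46743872319766 zoom 317.3436950466787 389.80463233918596
[0.583, -0.0785, 0.04] 262.0137601313689 255.2439676812917 zoom 315.0825607882133 394.46380608775024
```

Call:
play_rows --pt "0 0 0 0.008 0" --pt "0 0 0 0.014 0" --pt "0 0 0 0.017 0" --pt "0 0 0 0.018 0" --pt "0 0 0 0.019 0" --pt "0 0 0 0.02 0" --pt "0 0 0 0.02 0" --pt "0 0 0 0.02 0"

```text
clock: 7.4
tool_pos: [0.5814, -0.0794, 0.1893]
orientation: [-180.0, -0.0, -179.3]
force: [-1.6, 0.1, 2.3]
opening: 0.0236
```

```bash
python3 go.py .581 -.0795 .188 180.7;  python3 - <<'E'
from h import *
for n in('scene','top'): snap(n,n+'5')
for i in range(4): o=get_obs();print(o['force'],o['tool_pos'])
a=cv2.imread('pics/scene5.png')[190:290,210:330];cv2.imwrite('pics/s5z.png',cv2.resize(a,None,fx=6,fy=6,interpolation=cv2.INTER_CUBIC))
E
```

```text
t 7.4 pos [ 0.5814 -0.0794  0.1893] rpy [-1.8000e+02 -1.0000e-02 -1.7926e+02] F [-1.61  0.09  2.25] open 0.0236
shift [ 0.0004 -0.0001  0.0013] spin 0.04
[-1.21222466  0.08823187  1.6616752 ] [ 0.58143434 -0.0794326   0.189298  ]
[-1.21222466  0.08823187  1.6616752 ] [ 0.58143434 -0.0794326   0.189298  ]
[-1.21222466  0.08823187  1.6616752 ] [ 0.58143434 -0.0794326   0.189298  ]
[-1.21222466  0.08823187  1.6616752 ] [ 0.58143434 -0.0794326   0.189298  ]
```

View pics/s5z.png

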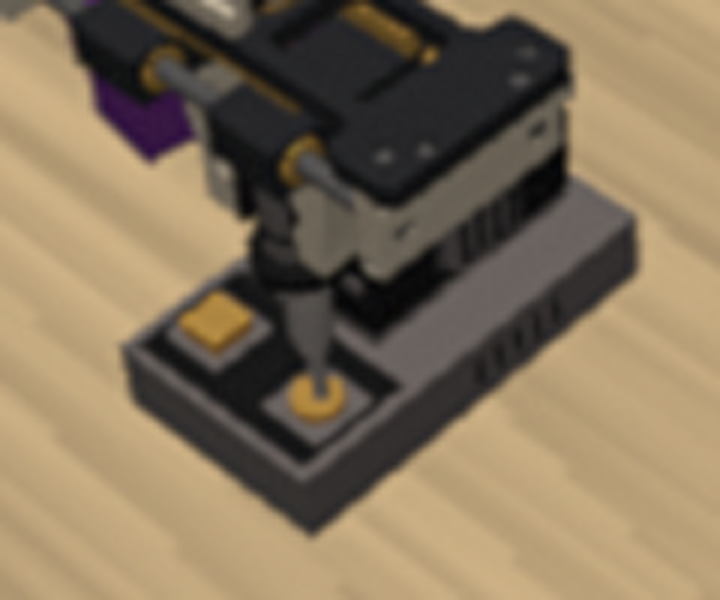

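The tip is on the round contact at about (262,256). It is partly pressed, so I'll press deeper and hold.

Call:
play_rows --pt "0 0 0 0.001 0" --pt "0 0 0 0.002 0" --pt "0 0 0 0.002 0" --pt "0 0 0 0.002 0" --pt "0 0 0 0.002 0" --pt "0 0 0 0.002 0"

```text
clock: 8.1
tool_pos: [0.5815, -0.0794, 0.1872]
orientation: [-180.0, 0.0, -179.3]
force: [-2.5, 0.0, 2.6]
opening: 0.0234
```

```bash
python3 go.py .581 -.0795 .188 180.7;  python3 - <<'E'
from h import *
snap('scene','scene6')
a=cv2.imread('pics/scene6.png')[215:275,225:295];b=cv2.imread('pics/scene4.png')[215:275,225:295];cv2.imwrite('pics/s6z.png',cv2.resize(np.hstack([b,a]),None,fx=5.5,fy=5.5,interpolation=cv2.INTER_CUBIC))
E
```

```text
t 8.1 pos [ 0.5815 -0.0794  0.1872] rpy [-1.8000e+02  1.0000e-02 -1.7927e+02] F [-2.46  0.02  2.59] open 0.0234
shift [ 0.0005 -0.0001 -0.0008] spin 0.03
```

View pics/s6z.png

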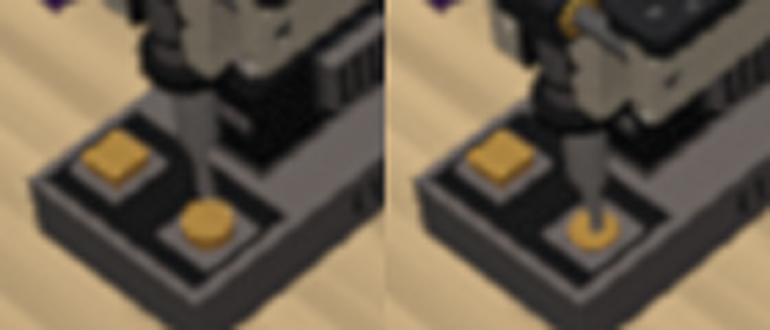

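Call:
play_rows --pt "0 0 0 0.001 0" --pt "0 0 0 0.001 0" --pt "0 0 0 0.001 0" --pt "0 0 0 0.001 0"

```text
clock: 8.55
tool_pos: [0.5817, -0.0794, 0.1868]
orientation: [-180.0, 0.0, -179.2]
force: [-4.2, -0.3, 7.3]
opening: 0.0236
```

```bash
python3 go.py .581 -.0795 .188 180.7
```

```text
t 8.55 pos [ 0.5817 -0.0794  0.1868] rpy [-1.7999e+02  4.0000e-02 -1.7925e+02] F [-4.19 -0.33  7.32] open 0.0236
shift [ 0.0007 -0.0001 -0.0012] spin 0.05
```

The force jumped to 7.3 N, so the round contact is bottomed and has been held. Next I lift and go to the square one.

Call:
play_rows --pt "0 0 0 -0.005 0" --pt "0 0 0 -0.015 0" --pt "0 0 0 -0.022 0" --pt "0 0 -0.015 -0.022 0" --pt "0 0 -0.035 -0.022 0" --pt "0 0 -0.048 -0.022 0" --pt "0 0 -0.052 -0.022 0" --pt "0 0 -0.052 -0.022 0" --pt "0 0 -0.052 -0.015 0" --pt "0 0 -0.052 -0.01 0"

```text
clock: 9.55
tool_pos: [0.582, -0.1309, 0.1954]
orientation: [180.0, -0.0, -179.3]
force: [0.1, 0.5, -0.4]
opening: 0.0237
```

Call:
play_rows --pt "0 0 0 0.003 0" --pt "0 0 0 0.006 0" --pt "0 0 0 0.007 0" --pt "0 0 0 0.008 0" --pt "0 0 0 0.0085 0" --pt "0 0 0 0.0085 0" --pt "0 0 0 0.0085 0" --pt "0 0 0 0.0085 0"

```text
clock: 10.35
tool_pos: [0.5822, -0.1313, 0.1878]
orientation: [180.0, 0.0, -179.3]
force: [-2.2, 3.5, 3.0]
opening: 0.0236
```

```bash
python3 go.py .581 -.0795 .188 180.7;  python3 - <<'E'
from h import *
snap('scene','scene7')
a=cv2.imread('pics/scene7.png')[215:275,225:295];b=cv2.imread('pics/scene4.png')[215:275,225:295];cv2.imwrite('pics/s7z.png',cv2.resize(np.hstack([b,a]),None,fx=5.5,fy=5.5,interpolation=cv2.INTER_CUBIC))
E
```

```text
t 10.35 pos [ 0.5822 -0.1313  0.1878] rpy [ 1.8000e+02  1.0000e-02 -1.7926e+02] F [-2.19  3.55  2.98] open 0.0236
shift [ 0.0005  0.0519 -0.0002] spin 0.04
```

View pics/s7z.png

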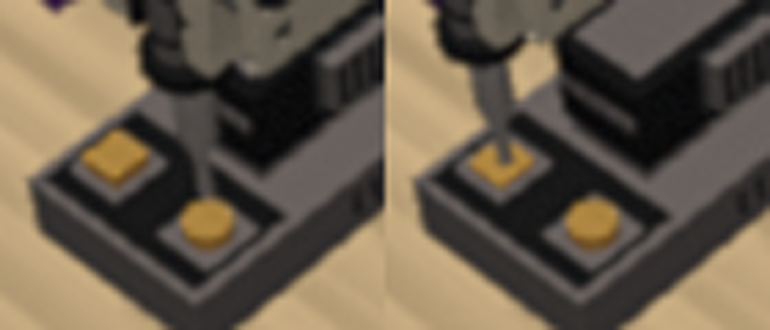

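The tip is on the square contact, which is pressed, and the round one has sprung back. I'll press a little deeper and hold.

Call:
play_rows --pt "0 0 0 0.001 0" --pt "0 0 0 0.0015 0" --pt "0 0 0 0.0015 0" --pt "0 0 0 0.0015 0" --pt "0 0 0 0.0015 0" --pt "0 0 0 0.0015 0"

```text
clock: 11.0
tool_pos: [0.5824, -0.1314, 0.1868]
orientation: [-180.0, 0.0, -179.3]
force: [-2.9, 2.4, 7.1]
opening: 0.0233
```

```bash
python3 go.py .528 .1475 .282 180.7
```

```text
t 11.0 pos [ 0.5824 -0.1314  0.1868] rpy [-1.7999e+02  4.0000e-02 -1.7925e+02] F [-2.94  2.44  7.15] open 0.0233
shift [ 0.0507  0.2796 -0.0953] spin 0.05
```

Both contacts bottomed. Next I lift straight up and go back over the block.

Call:
play_rows --pt "0 0 0 -0.01 0" --pt "0 0 0 -0.035 0" --pt "0 0 0 -0.065 0" --pt "0 0 0 -0.09 0" --pt "0 0.006 0.035 -0.095 0" --pt "0 0.013 0.075 -0.095 0" --pt "0 0.021 0.115 -0.095 0" --pt "0 0.028 0.155 -0.095 0" --pt "0 0.035 0.195 -0.095 0" --pt "0 0.043 0.235 -0.095 0"

```text
clock: 12.0
tool_pos: [0.536, 0.1044, 0.2817]
orientation: [180.0, 0.1, -179.3]
force: [0.8, -0.6, -1.2]
opening: 0.0234
```

```bash
python3 go.py .528 .1475 .282 180.7
```

```text
t 12.0 pos [0.536  0.1044 0.2817] rpy [ 1.8000e+02  6.0000e-02 -1.7928e+02] F [ 0.82 -0.6  -1.21] open 0.0234
shift [ 0.0074  0.0432 -0.0004] spin 0.02
```

Call:
play_rows --pt "0 0.004 0.025 0 0" --pt "0 0.007 0.04 0 0" --pt "0 0.0075 0.0432 0 0" --pt "0 0.0075 0.0432 0 0" --pt "0 0.0075 0.0432 0 0"

```text
clock: 12.5
tool_pos: [0.5283, 0.1453, 0.2812]
orientation: [-180.0, -0.0, -179.3]
force: [0.0, -0.1, -0.8]
opening: 0.0235
```

```bash
python3 go.py .528 .1475 .163 180.7;  python3 - <<'E'
from h import *
snap('scene','scene8');snap('top','top8')
a=cv2.imread('pics/scene8.png')[220:340,310:430];cv2.imwrite('pics/s8z.png',cv2.resize(a,None,fx=5,fy=5,interpolation=cv2.INTER_CUBIC))
E
```

```text
t 12.5 pos [0.5283 0.1453 0.2812] rpy [-1.7998e+02 -1.0000e-02 -1.7930e+02] F [ 0.01 -0.11 -0.84] open 0.0235
shift [0.0002 0.0023 0.1182] spin -0.0
```

View pics/s8z.png

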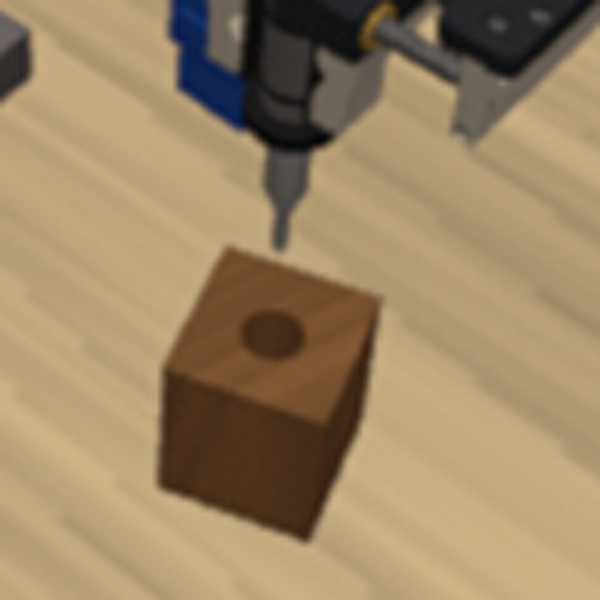

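```bash
python3 - <<'E'
from h import *
s=dict(np.load('pics/scene8.npz'))
for n,u,v,h in(('hole',310+272/5-.4,220+335/5-.4,.08),('tip',310+279/5-.4,220+249/5-.4,.1295)): print(n,ray(s,u,v,h).round(4))
E
```

```text
hole [0.5288 0.1477 0.08  ]
tip [0.5285 0.1466 0.1295]
```

Call:
play_rows --pt "0 0 0.0017 0.01 0" --pt "0 0 0.0017 0.03 0" --pt "0 0 0.0017 0.045 0" --pt "0 0 0.0017 0.055 0" --pt "0 0 0.0017 0.065 0" --pt "0 0 0.0017 0.075 0" --pt "0 0 0.0017 0.085 0" --pt "0 0 0.0017 0.095 0" --pt "0 0 0.0017 0.105 0" --pt "0 0 0.0017 0.112 0"

```text
clock: 13.6
tool_pos: [0.5279, 0.1478, 0.1681]
orientation: [-180.0, -0.0, -179.3]
force: [-0.6, 0.4, -1.3]
opening: 0.0238
```

```bash
python3 go.py .528 .1475 .163 180.7
```

```text
t 13.6 pos [0.5279 0.1478 0.1681] rpy [-1.7998e+02 -3.0000e-02 -1.7926e+02] F [-0.62  0.43 -1.27] open 0.0238
shift [-0.0001 -0.0003  0.0051] spin 0.04
```

Call:
play_rows --pt "0 0 0 0.002 0" --pt "0 0 0 0.004 0" --pt "0 0 0 0.005 0" --pt "0 0 0 0.0055 0" --pt "0 0 0 0.0055 0"

```text
clock: 14.1
tool_pos: [0.5282, 0.1479, 0.1639]
orientation: [180.0, 0.0, -179.3]
force: [-0.8, 0.8, -0.6]
opening: 0.0237
```

Call:
play_rows --pt "10 0 0 0 0" --pt "20 0 0 0 0" --pt "30 0 0 0 0" --pt "45 0 0 0 0" --pt "60 0 0 0 0" --pt "80 0 0 0 0" --pt "100 0 0 0 0" --pt "100 0 0 0 0" --pt "100 0 0 0 0" --pt "100 0 0 0 0"

```text
clock: 15.1
tool_pos: [0.5281, 0.1479, 0.1637]
orientation: [-180.0, -0.0, -179.3]
force: [0.6, -0.5, -0.6]
opening: 0.0762
```

```bash
python3 go.py .528 .1475 .282 180.7
```

```text
t 15.1 pos [0.5281 0.1479 0.1637] rpy [-180.     -0.   -179.26] F [ 0.65 -0.47 -0.6 ] open 0.0762
shift [ 1.000e-04 -4.000e-04 -1.183e-01] spin 0.04
```

Call:
play_rows --pt "100 0 0 -0.005 0" --pt "100 0 0 -0.02 0" --pt "100 0 0 -0.05 0" --pt "100 0 0 -0.085 0" --pt "100 0 0 -0.11 0" --pt "100 0.003 -0.03 -0.11 0" --pt "100 0.006 -0.07 -0.11 0" --pt "100 0.01 -0.11 -0.11 0" --pt "100 0.015 -0.15 -0.11 0" --pt "100 0.02 -0.19 -0.11 0"

```text
clock: 16.1
tool_pos: [0.5101, -0.0438, 0.2742]
orientation: [180.0, 0.0, -179.2]
force: [0.8, -0.6, 0.8]
opening: 0.0874
```

```bash
python3 go.py .4995 -.1062 .2 180.7;  python3 - <<'E'
from h import *
s=snap('scene','scene9');snap('top','top9')
a=cv2.imread('pics/scene9.png')[190:340,220:420];cv2.imwrite('pics/s9z.png',cv2.resize(a,None,fx=4,fy=4,interpolation=cv2.INTER_CUBIC))
E
```

```text
t 16.1 pos [ 0.5101 -0.0438  0.2742] rpy [ 1.7999e+02  4.0000e-02 -1.7924e+02] F [ 0.85 -0.64  0.83] open 0.0874
shift [ 0.0115 -0.0622  0.0742] spin 0.06
```

View pics/s9z.png

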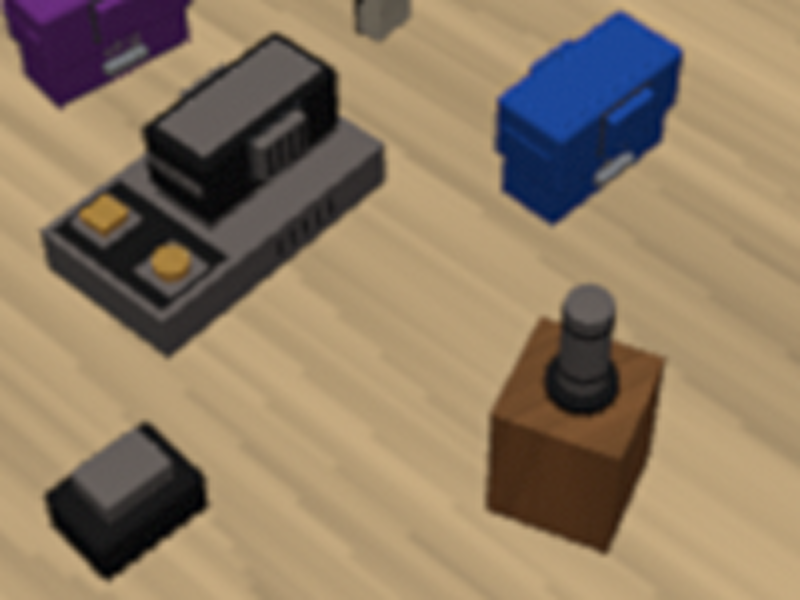

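The probe is seated in the block and everything else is undisturbed. Next I go over the pack.

Call:
play_rows --pt "100 0.005 -0.03 0 0" --pt "100 0.009 -0.05 0 0" --pt "100 0.011 -0.06 0 0" --pt "100 0.0115 -0.062 0 0" --pt "100 0.0115 -0.062 0.03 0" --pt "100 0.0115 -0.062 0.06 0" --pt "100 0.0115 -0.062 0.08 0" --pt "100 0.0115 -0.062 0.08 0" --pt "100 0.0115 -0.062 0.08 0"

```text
clock: 17.1
tool_pos: [0.5004, -0.104, 0.1942]
orientation: [-180.0, -0.0, -179.2]
force: [2.1, 0.0, 0.3]
opening: 0.0881
```

```bash
python3 go.py .4995 -.1062 .111 180.7;  python3 - <<'E'
from h import *
s=snap('scene','scene10');snap('top','top10')
a=cv2.imread('pics/scene10.png')[130:280,200:400];cv2.imwrite('pics/s10z.png',cv2.resize(a,None,fx=4,fy=4,interpolation=cv2.INTER_CUBIC))
E
```

```text
t 17.1 pos [ 0.5004 -0.104   0.1942] rpy [-1.7998e+02 -1.0000e-02 -1.7921e+02] F [2.06 0.   0.26] open 0.0881
shift [ 0.0009 -0.0021  0.0832] spin 0.09
```

View pics/s10z.png

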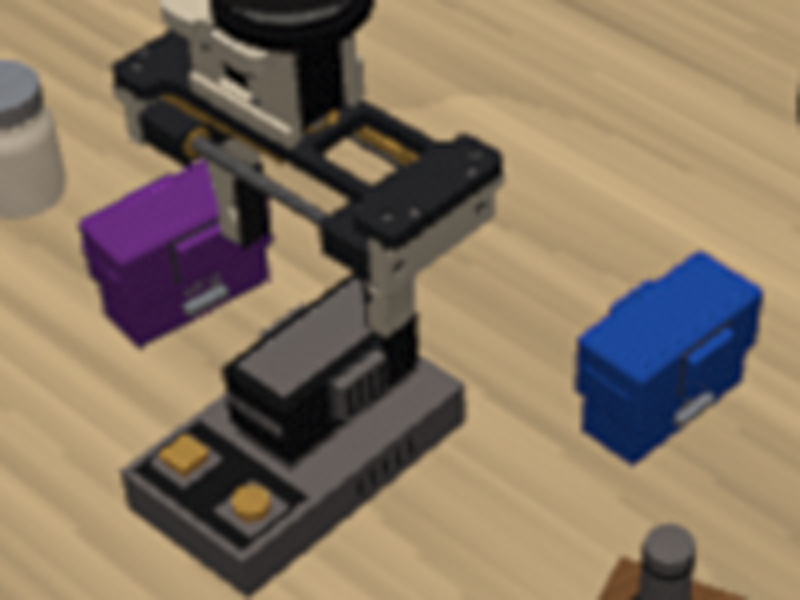

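```bash
python3 - <<'E'
from h import *
for f in('top0','scene0'):
    s=dict(np.load(f'pics/{f}.npz'));A=cloud(s);z=A[...,2]
    h=cv2.cvtColor(s['frame'],cv2.COLOR_RGB2HSV)
    m=(h[...,0]>130)&(h[...,0]<165)&(h[...,1]>100)&(A[...,1]<-.12)&(z>.01)
    p=A[m];print(f,len(p),np.nanmin(p,0),np.nanmax(p,0))
    roi=(abs(A[...,0]-.4995)<.06)&(abs(A[...,1]+.106)<.045)
    for lo,hi in((.06,.078),(.079,.09)):
        m=roi&(z>lo)&(z<hi);p=A[m];print(lo,len(p),np.percentile(p,[1,50,99],axis=0).round(4).tolist())
E
```

```text
top0 1702 [ 0.40058362 -0.64966999  0.01032389] [ 0.76147365 -0.12586411  0.08634817]
0.06 161 [[0.4472, -0.1384, 0.0616], [0.4928, -0.0821, 0.0743], [0.5434, -0.0744, 0.0779]]
0.079 1397 [[0.4481, -0.1316, 0.0792], [0.4993, -0.1064, 0.0834], [0.5506, -0.0816, 0.0874]]
scene0 1314 [ 0.21884342 -0.68186254  0.01011613] [ 0.5295094  -0.22305533  0.26629744]
0.06 357 [[0.4493, -0.1384, 0.0601], [0.5164, -0.0833, 0.0706], [0.5532, -0.0746, 0.0779]]
0.079 773 [[0.4504, -0.1311, 0.0791], [0.5029, -0.1054, 0.082], [0.5504, -0.0822, 0.0851]]
```

Call:
play_rows --pt "100 0 -0.002 0.02 0" --pt "100 0 -0.002 0.045 0" --pt "100 0 -0.002 0.06 0" --pt "100 0 -0.002 0.07 0" --pt "100 0 -0.002 0.078 0" --pt "100 0 -0.002 0.082 0" --pt "100 0 -0.002 0.083 0" --pt "100 0 -0.002 0.083 0" --pt "100 0 -0.002 0.083 0"

```text
clock: 18.1
tool_pos: [0.5002, -0.1065, 0.1112]
orientation: [180.0, 0.1, -179.3]
force: [-0.1, -0.8, 0.7]
opening: 0.0875
```

```bash
python3 go.py .4998 -.1064 .111 180.7;  python3 - <<'E'
from h import *
s=snap('scene','scene11');snap('top','top11')
a=cv2.imread('pics/scene11.png')[130:280,200:400];cv2.imwrite('pics/s11z.png',cv2.resize(a,None,fx=4,fy=4,interpolation=cv2.INTER_CUBIC))
E
```

```text
t 18.1 pos [ 0.5002 -0.1065  0.1112] rpy [ 1.8000e+02  5.0000e-02 -1.7926e+02] F [-0.1  -0.78  0.72] open 0.0875
shift [0.0004 0.0001 0.0002] spin 0.04
```

View pics/s11z.png

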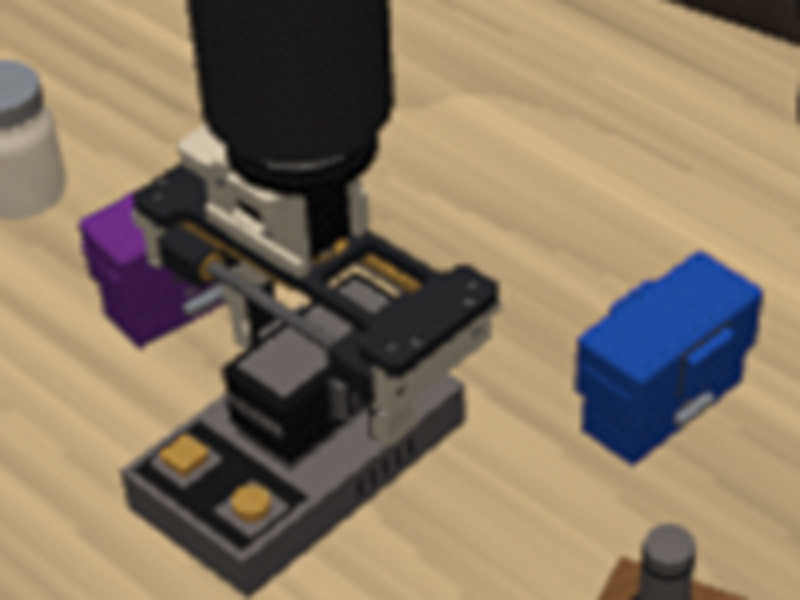

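The fingers straddle both catches, so I close.

Call:
play_rows --pt "80 0 0 0 0" --pt "65 0 0 0 0" --pt "50 0 0 0 0" --pt "30 0 0 0 0" --pt "0 0 0 0 0" --pt "0 0 0 0 0" --pt "0 0 0 0 0" --pt "0 0 0 0 0" --pt "0 0 0 0 0" --pt "0 0 0 0 0"

```text
clock: 19.2
tool_pos: [0.5, -0.1068, 0.1111]
orientation: [-180.0, 0.0, -179.3]
force: [-1.8, -2.7, 5.0]
opening: 0.0498
```

```bash
python3 go.py .4998 -.1064 .111 180.7
```

```text
t 19.2 pos [ 0.5    -0.1068  0.1111] rpy [-1.7997e+02  2.0000e-02 -1.7925e+02] F [-1.78 -2.66  5.01] open 0.0498
shift [0.0002 0.0004 0.0001] spin 0.05
```

Call:
play_rows --pt "0 0 0 -0.002 0" --pt "0 0 0 -0.004 0" --pt "0 0 0 -0.006 0" --pt "0 0 0 -0.009 0" --pt "0 0 0 -0.012 0" --pt "0 0 0 -0.012 0"

```text
clock: 19.8
tool_pos: [0.5001, -0.1065, 0.1231]
orientation: [180.0, 0.0, -179.3]
force: [-0.1, 0.6, -4.3]
opening: 0.0498
```

```bash
python3 go.py .4998 -.1064 .111 180.7;  python3 - <<'E'
from h import *
s=snap('scene','scene12')
a=cv2.imread('pics/scene12.png')[130:280,200:400];cv2.imwrite('pics/s12z.png',cv2.resize(a,None,fx=4,fy=4,interpolation=cv2.INTER_CUBIC))
E
```

```text
t 19.8 pos [ 0.5001 -0.1065  0.1231] rpy [ 1.7999e+02  4.0000e-02 -1.7926e+02] F [-0.07  0.61 -4.35] open 0.0498
shift [0.0003 0.0001 0.0121] spin 0.04
```

View pics/s12z.png

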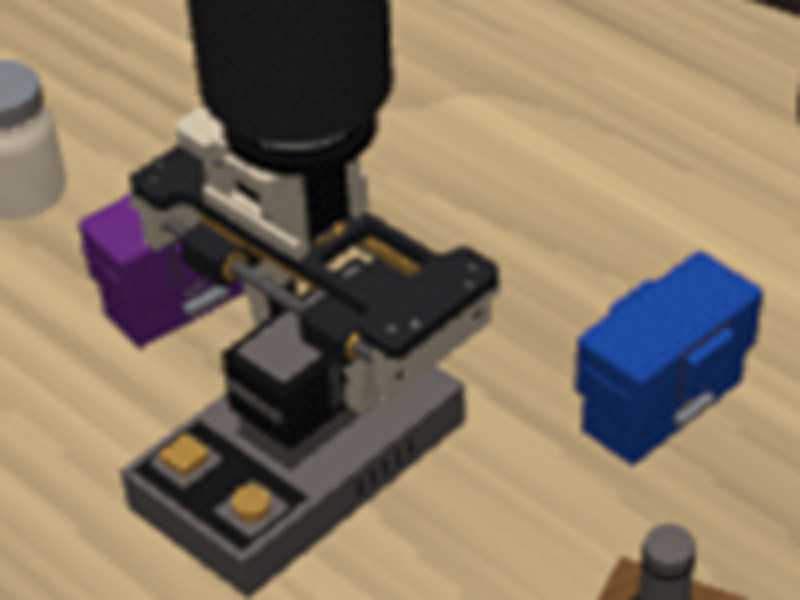

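The noses are free and the pack is rising, at about 4.3 N. I continue straight up.

Call:
play_rows --pt "0 0 0 -0.006 0" --pt "0 0 0 -0.016 0" --pt "0 0 0 -0.03 0" --pt "0 0 0 -0.045 0" --pt "0 0 0 -0.06 0" --pt "0 0 0 -0.075 0" --pt "0 0 0 -0.088 0" --pt "0 0 0 -0.098 0" --pt "0 0 0 -0.103 0" --pt "0 0 0 -0.105 0"

```text
clock: 20.85
tool_pos: [0.4999, -0.1065, 0.2283]
orientation: [180.0, 0.0, -179.3]
force: [0.5, -0.2, -4.5]
opening: 0.0497
```

Call:
play_rows --pt "0 0 0 0 0" --pt "0 0 0 0 0" --pt "0 0 0 0 0" --pt "0 0 0 0 0" --pt "0 0 0 0 0"

```text
clock: 21.35
tool_pos: [0.4998, -0.1066, 0.2274]
orientation: [-180.0, -0.0, -179.3]
force: [-0.4, 0.2, -4.1]
opening: 0.0496
```

```bash
python3 go.py .4998 -.1064 .111 180.7;  python3 - <<'E'
from h import *
s=snap('scene','scene13');t=snap('top','top13')
for q in(s,t):
    A=cloud(q);z=A[...,2];m=(abs(A[...,0]-.4995)<.058)&(abs(A[...,1]+.106)<.026)&(z>.185)&(z<.22);p=A[m]
    m2=(p[:,0]>.535);p1=p[m2]
    if len(p1): print('front top',len(p1),np.median(p1[:,2]))
    p2=p[p[:,0]<.47]
    if len(p2): print('back top',len(p2),np.median(p2[:,2]))
a=cv2.imread('pics/scene13.png')[100:340,180:460];cv2.imwrite('pics/s13z.png',cv2.resize(a,None,fx=2.5,fy=2.5,interpolation=cv2.INTER_CUBIC))
E
```

```text
t 21.35 pos [ 0.4998 -0.1066  0.2274] rpy [-1.7999e+02 -3.0000e-02 -1.7926e+02] F [-0.37  0.19 -4.1 ] open 0.0496
shift [-1.000e-04  2.000e-04  1.164e-01] spin 0.04
front top 244 0.19676491513224675
back top 442 0.19926799755633146
```

View pics/s13z.png

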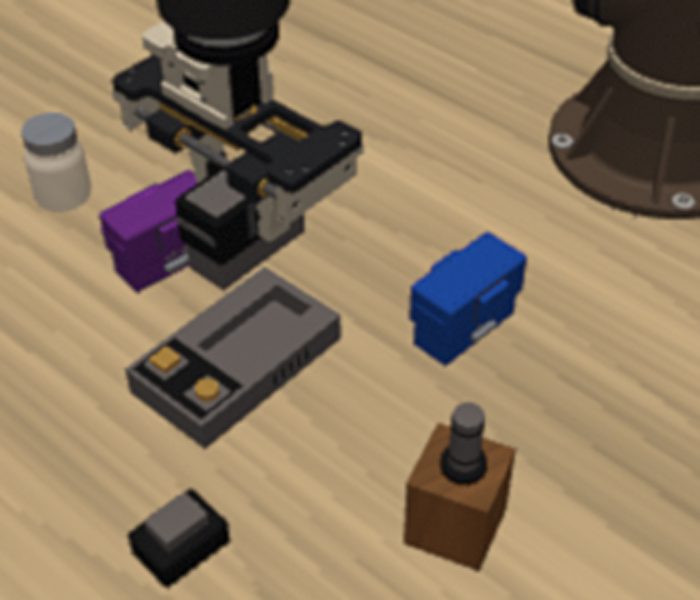

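```bash
python3 - <<'E'
from h import *
A=cloud(dict(np.load('pics/scene13.npz')));z=A[...,2]
for x in np.arange(.52,.556,.006):
    m=(abs(A[...,0]-x)<.003)&(abs(A[...,1]+.106)<.02)&(z>.185)&(z<.215);print(round(x,3),m.sum(),np.median(z[m]))
for y in np.arange(-.126,-.08,.01):
    m=(A[...,0]>.525)&(A[...,0]<.546)&(abs(A[...,1]-y)<.005)&(z>.185)&(z<.215);print(round(y,3),m.sum(),np.median(z[m]))
E
```

```text
0.52 40 0.19860803733044552
0.526 43 0.19836424728797242
0.532 37 0.198675131587297
0.538 45 0.1988787542342041
0.544 46 0.19815985936989916
0.55 96 0.19486643604800252
0.556 0 nan
-0.126 28 0.19789448571807483
-0.116 33 0.19859049709846788
-0.106 39 0.198675131587297
-0.096 38 0.1985543844786707
-0.086 65 0.1969665778911246
  return _methods._mean(a, axis=axis, dtype=dtype,
  ret = ret.dtype.type(ret / rcount)
```

The pack is level, with its top at about 0.1985 m all over. Handing in.

```bash
python3 -c "
from plant import *
print(close_job())"
```

```text
the job is handed in; nothing more can be done
None
```

I finished the job in the order asked and handed it in at about 21.5 s; the hand-in gives no verdict.

- **Contacts:** I took the probe from its block and pressed the round contact, then the square one. Each went to the bottom (about 7 N on the wrist) and was held for more than 0.2 s. In the last picture both stand proud again.
- **Probe:** It is back in its block and released. The last picture shows it upright and seated on its collar.
- **Pack:** I pinched both catches and lifted the pack straight up 116 mm. It is held with about 4.1 N on the wrist. The part of its top that the camera could see is level to about 1 mm, at z 0.1985 m.
- **Other things:** The look-alikes, spare pack and jar look untouched in the last picture. The screwdriver was outside that crop, but the arm never went near it.

**Disagreements and limits:**
- The two cameras differed by about 2 mm on positions, so I used values between them.
- The opening on the pack reads 49.7 mm instead of the nominal 52 mm. I take that as the catches fully in.
- While pressing, the wrist also showed 2–4 N sideways, which I did not explain.

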